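Catch the wooden charms from the counter dispenser

ROBOT

A 6-joint arm with a two-finger parallel gripper is mounted at the origin on the work surface. World frame = base frame: x ahead of the robot, y to its left, z up, the work surface at z = 0. Lengths are in m, angles in degrees, forces in N, time in s.
With the tool pointing down it reaches from about 0.35 to 0.775 m from the base axis. Payload 7.3 kg.
Tool frame: the origin (TCP) lies midway between the tips of the shut fingers; the grasp point (between the pads) lies 19 mm behind it (tcp_to_grasp is the distance from the TCP to the grasp point, in m); z points along the fingers, y is the line along which they close (so a half turn about z gives the same grasp; the last joint's range is limited). The gripper opens to 92 mm and grips with 3 to 60 N. Pads are 19 mm wide; open, the fingers measure 130 mm over their backs; the gripper's body (75 mm by 190 mm) begins 47 mm behind the grasp point.
Start: joints at [-8.365, 19.595, 87.324, -0, 73.075, -8.365], TCP at [0.525, 0, 0.227] pointing down, gripper open.
Joint ranges: [-145.02, 145.02], [-44.19, 115.74], [2.07, 154.8], [-57.11, 237.11], [16.16, 152.29], [-177.93, 177.93]. Speed limits (degrees/s): [147.25, 147.25, 180, 180, 180, 180].

INTERFACE

Orientations are given as [roll, pitch, yaw] about the fixed x, y, z axes, in that order (R = Rz(yaw) Ry(pitch) Rx(roll)).
In Python, from station import * gives the robot as it stands. The module is installed in compiled form; this text tells all that it offers.
- The arm moves only by the shell command python3 -m creep 'ROWS' [FORCE]. ROWS is JSON, a list of rows, each an object with "gripper": the finger opening in m, from 0 to 0.0918; "offset": the shift along the tool's x, y, z in m, a list of three; "twist": the turn about the tool's z in rad. A call has exactly 5 rows; each row is the pose to reach, as a shift and turn from the pose commanded when the call began, along the tool's axes at that moment; what a row does not reach only later rows make up. A row lasts 1/10 s, in which the tool goes at most 50 mm and 8.59 degrees, less where a joint would pass 70% of its speed; a pose out of reach is approached as far as the arm can. A call with a gripper value outside its range is refused whole. The fingers move at their own pace and stop on an object; FORCE is the grip in N (left out, the last holds). Time passes only in rows, so rows that repeat a pose let the fingers close, or fill a call up. It gives the time, the measured TCP pose, the force, the opening and the grip force at its end, in the units of the state.
- get_obs(): the state, without advancing time (a new reading comes with each control period).
- camera(name): name is "scene" or "side" or "wrist"; returns the picture (420x560x3 uint8, blue, green, red); there is no depth.
- camera_params(name): a dict with "mtx" (3x3 intrinsics, pixels), "extrinsics" (4x4, takes a point from camera to world coordinates); the wrist camera has in their place "T_tool_cam" (4x4, takes a point from camera to tool coordinates, whose origin is the TCP and whose axes are the flange's). Camera axes: x right, y down, z forward; pixel columns grow to the right and rows downward; lengths in m; the calibration is good to about 2 mm. A picture is of the moment at which its call begins: read the wrist's pose just before it. camera_params takes no time and is no camera call.
- job_done(): hands the job in; it is judged then, once.
The state is a dict: "clock": time; "qpos": joint angles; "joint_velocities": joint speeds; "tau": joint torques, N m; "tcp_pos": TCP position; "orientation": TCP orientation; "force": force on the tool from outside, world axes, zero at the start; "moment": the same for the moment, N m; "width": finger opening in m; "grasp_force": force on a finger pad.
Only numpy, scipy, OpenCV 4.12 (cv2) and the standard library are available. Lean on these libraries where they do the work, as an engineer would, in place of code of your own. Each camera call takes 0.05 s, during which the arm holds its last target. There are 200 camera calls.

TASK

Pick up the handled white scallop dish by its handle and hold it under the lip of the charm dispenser, pushing the brass paddle back with the dish's far rim so that the gate opens and both wooden charms slide down the chute into the dish. Keep the dish off the counter while catching and do not touch the charms with the gripper. Then bring the dish clear of the dispenser and set it down upright on the open counter with both charms in it, and let go.

Things in the scene. Friction and masses are not known exactly. Their poses are not given: they have to be found in the camera images.
- dish: White ribbed dish, 100 g: bowl 116 mm wide at the rim, 84 at the foot, 40 high, wall 4, floor 5. Origin: centre of the bowl's underside, z up. Handle: a bar 12 wide, 18 tall (23 to 41 above the underside) along -x, towards the robot, ending 171 from the centre; grip it across, from above, about 115 from the centre. Not wanted: the flat white hand mirror of like outline, the bowl with no handle.
- dispenser: Fixed dark wood chute, 38 mm wide inside, sloping 35 degrees down to -x (roughly to the robot), brass gate at its lower end. Origin: on the counter below the middle of the lower lip, z up. Lip 110 high, underside 104; rear 139 behind the lip, 230 high. Below the lip it is open; foot and posts start 37 behind it. Charms fall 10 to 60 in front of the lip (catch with the bowl centre at x = -0.038).
- paddle (a joint): Upright brass plate under the lip, 60 mm wide, 45 to 95 above the counter, front face at the dispenser's x = -0.005. Value: metres pushed straight back (+x), 0 to 0.035; spring 1 N at rest, 3 N fully back, returns when let go. It lifts the gate, which lets the charms pass from about 0.013; 0.020 to 0.032 is good. Both charms slide out within 1 s.
- charm_a: Chunky round light-wood charm, a disc of 28 mm diameter and 16 mm thick, 15 g, lying flat on the chute behind the gate, the lower of the two. Origin: centre of its underside; z is the disc's axis.
- charm_b: The same kind of charm, lying uphill of the first.

How it is judged (in metres and radians):
On the way, in this order (a step that is already met when the one before it is completed fails the run):
1. the dish is held by the fingers, off the counter, below the chute's lip (bowl centre within 90 mm of it, seen from above) (height (world z) of dish between 0.006 and 0.07 m and horizontal distance between dish and dispenser below 0.09 m and contact force between the fingers and dish above 0.5 N), for 0.1 s.
2. both charms are in the dish while it is held off the counter (x of charm_a in the frame of dish between -0.056 and 0.056 m and y of charm_a in the frame of dish between -0.056 and 0.056 m and z of charm_a in the frame of dish between -0.002 and 0.045 m and x of charm_b in the frame of dish between -0.056 and 0.056 m and y of charm_b in the frame of dish between -0.056 and 0.056 m and z of charm_b in the frame of dish between -0.002 and 0.045 m and height (world z) of dish above 0.006 m and contact force between the fingers and dish above 0.5 N), for 0.2 s.
At the end, for the whole second after the job is handed in: The dish stands at rest on the counter itself (underside within 6 mm of it), upright within 7 degrees, its bowl centre at least 110 mm from the point below the chute's lip (clear of the paddle), with both charms lying in it (x of charm_a in the frame of dish between -0.056 and 0.056 m and y of charm_a in the frame of dish between -0.056 and 0.056 m and z of charm_a in the frame of dish between -0.002 and 0.045 m and x of charm_b in the frame of dish between -0.056 and 0.056 m and y of charm_b in the frame of dish between -0.056 and 0.056 m and z of charm_b in the frame of dish between -0.002 and 0.045 m and height (world z) of dish between -0.004 and 0.006 m and angle between dish's own z axis and vertical below 0.12 rad and horizontal distance between dish and dispenser above 0.11 m and linear speed of dish below 0.02 m/s and linear speed of each of charm_a, charm_b below 0.03 m/s); the robot touches nothing.
It fails at once if the gripper touches a charm (contact force between the fingers and charm_a above 0.5 N or contact force between the fingers and charm_b above 0.5 N).
It also fails if it takes over 56 s, if anything falls off the work surface, if the arm or the gripper's body presses on something with over 40 N, if the wrist force passes 120 N, or if a joint passes its speed limit or range.

## Working session

There is one attempt and no reset: what is moved stays moved. The work goes in short steps, Python scripts to look and compute and a shell command to move; the robot and the scene stay as the last step left them, time stands still between calls to the robot, and variables do not carry over. Pictures are saved under pics/ and viewed, at most 10 in all, crops included, and the job is handed in when it is done.

```bash
mkdir -p pics; python3 - <<'E'
from station import *
import cv2,numpy as np
for n in ("scene","side"):
    cv2.imwrite(f"pics/{n}0.png",camera(n)); p=camera_params(n); print(n,np.round(p["mtx"],1).tolist(),np.round(p["extrinsics"],3).tolist())
o=get_obs();print(o)
print(camera_params("wrist"))
E
```

```text
scene [[411.8, 0.0, 277.0], [0.0, 411.8, 203.3], [0.0, 0.0, 1.0]] [[0.91, 0.279, -0.308, 0.877], [0.415, -0.611, 0.674, -0.42], [-0.0, -0.741, -0.671, 0.613], [0.0, 0.0, 0.0, 1.0]]
side [[419.8, 0.0, 281.8], [0.0, 419.8, 207.3], [0.0, 0.0, 1.0]] [[0.907, -0.236, 0.35, 0.366], [-0.422, -0.467, 0.778, -0.489], [-0.02, -0.852, -0.522, 0.486], [0.0, 0.0, 0.0, 1.0]]
{'clock': 0.1, 'qpos': array([-8.36570201e+00,  1.96318470e+01,  8.73690519e+01,  1.20881404e-04,
        7.30753043e+01, -8.36418390e+00]), 'joint_velocities': array([-0.02016283, -0.1340986 , -0.15501303, -0.01209567,  0.00213134,
        0.10789688]), 'tau': array([ 1.49919495e-03, -4.32001984e+01, -2.44694173e+01,  7.19219679e-02,
        5.25739230e-02, -9.79429342e-05]), 'tcp_pos': array([5.24655688e-01, 6.87922137e-05, 2.26136354e-01]), 'orientation': array([-1.79924624e+02, -1.11992356e-02,  8.99984393e+01]), 'force': array([-0.48293948, -1.19172914,  0.276432  ]), 'moment': array([-0.00011331, -0.00465687, -0.01337277]), 'grasp_force': 0.0, 'width': 0.09165057315479654}
{'mtx': array([[302.8026242 ,   0.        , 277.01890411],
       [  0.        , 302.8026242 , 215.98845386],
       [  0.        ,   0.        ,   1.        ]]), 'T_tool_cam': array([[ 4.63496019e-04, -9.57143691e-01, -2.89613087e-01,
         7.83371365e-02],
       [ 9.99999775e-01,  3.03387343e-04,  5.97730701e-04,
         2.49321822e-04],
       [-4.84249225e-04, -2.89613299e-01,  9.57143617e-01,
        -1.58657435e-01],
       [ 0.00000000e+00,  0.00000000e+00,  0.00000000e+00,
         1.00000000e+00]])}
```

View pics/scene0.png

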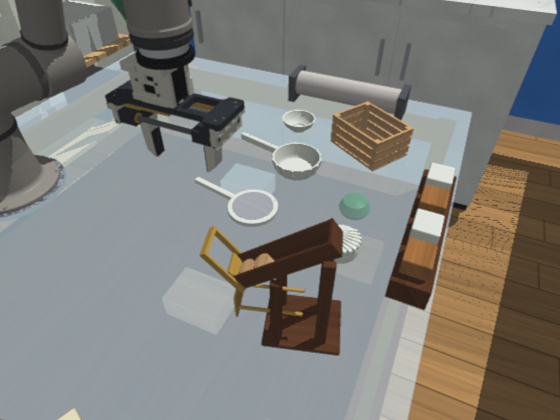

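View pics/side0.png

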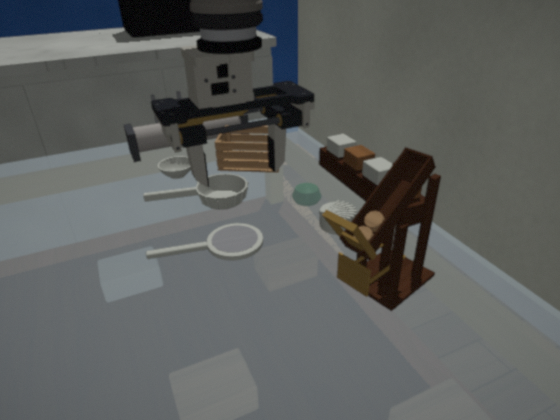

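The scene view shows the dish at (297,160) with its handle end at (243,136). The mirror is at (253,207), the bowl without a handle at (298,121), and the dispenser around (290,280) with its brass paddle frame at (225,265). In the side view the dish is at (222,190), its handle end at (147,195), and the dispenser at (390,230).

```bash
python3 - <<'E'
import cv2,numpy as np
a=cv2.imread("pics/scene0.png")[215:355,190:350];b=cv2.imread("pics/side0.png")[145:305,315:445]
a=cv2.resize(a,None,fx=2.5,fy=2.5,interpolation=2);b=cv2.resize(b,None,fx=2.5,fy=2.5,interpolation=2)
a=cv2.copyMakeBorder(a,0,400-a.shape[0],0,0,0);b=b[:400]
c=cv2.convertScaleAbs(np.hstack([a,b]),alpha=1.5,beta=15);cv2.imwrite("pics/z.png",c);print(c.shape)
E
cat > h.py <<'E'
import numpy as np
from station import *
def cam(n,o=None):
    p=camera_params(n)
    if n!="wrist": return p["mtx"],p["extrinsics"]
    from scipy.spatial.transform import Rotation as R
    T=np.eye(4);T[:3,:3]=R.from_euler("xyz",o["orientation"],degrees=True).as_matrix();T[:3,3]=o["tcp_pos"]
    return p["mtx"],T@p["T_tool_cam"]
def ray(C,uv):
    K,E=C;d=E[:3,:3]@np.linalg.solve(K,[*uv,1]);return E[:3,3],d/np.linalg.norm(d)
def onz(C,uv,z):
    o,d=ray(C,uv);return o+d*(z-o[2])/d[2]
def two(C1,a,C2,b):
    o1,d1=ray(C1,a);o2,d2=ray(C2,b)
    s=np.linalg.lstsq(np.c_[d1,-d2],o2-o1,rcond=None)[0];p,q=o1+s[0]*d1,o2+s[1]*d2
    return (p+q)/2,np.linalg.norm(p-q)
E
python3 - <<'E'
from h import *
import cv2
np.set_printoptions(precision=4,suppress=True)
C1,C2=cam("scene"),cam("side")
print("handle end",onz(C1,(243,136),.04),onz(C2,(147,195),.04),"bowl",onz(C1,(297,158),.04),onz(C2,(222,187),.04))
E
```

```text
(400, 725, 3)
handle end [0.4304 0.3508 0.04  ] [0.4256 0.3521 0.04  ] bowl [0.5907 0.3203 0.04  ] [0.5823 0.3125 0.04  ]
```

View pics/z.png

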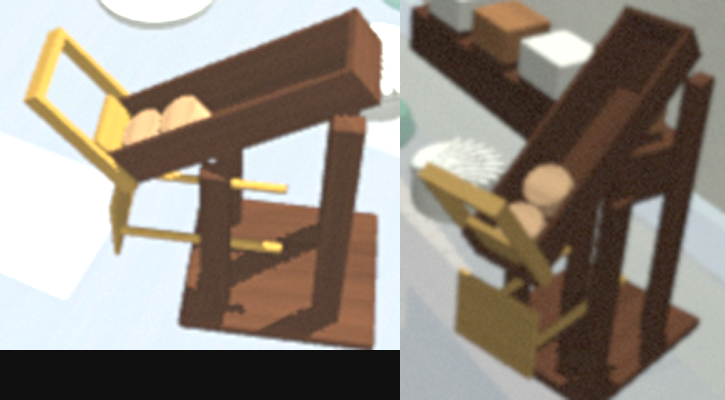

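```bash
python3 - <<'E'
from h import *
np.set_printoptions(precision=4,suppress=True)
C1,C2=cam("scene"),cam("side")
A=lambda x,y:(190+x/2.5,215+y/2.5)
B=lambda x,y:(315+(x-400)/2.5,145+y/2.5)
f=[onz(C1,A(*p),.01) for p in((180,323),(372,345),(377,215))];print("foot",np.array(f),[np.linalg.norm(f[i]-f[i+1]) for i in(0,1)])
p=[onz(C2,B(*q),z) for q,z in (((457,331),.045),((533,377),.045),((458,268),.095),((537,312),.095))];print("paddle",np.array(p),np.linalg.norm(p[0]-p[1]),np.linalg.norm(p[2]-p[3]))
for a,b in(((358,10),(628,10)),((347,70),(690,32)),((372,348),(697,322)),((117,253),(533,377)),((60,30),(425,168)),((30,98),(423,180))): print(two(C1,A(*a),C2,B(*b)))
for q in(p[1]-p[0],p[3]-p[2]): print("perp yaw",np.degrees(np.arctan2(q[1],q[0]))+90)
for q in(f[1]-f[0],): print("foot yaw",np.degrees(np.arctan2(q[1],q[0])))
E
```

```text
foot [[ 0.7166 -0.1263  0.01  ]
 [ 0.8319 -0.09    0.01  ]
 [ 0.805   0.0028  0.01  ]] [np.float64(0.12087672054617996), np.float64(0.09659996108905991)]
paddle [[ 0.6507 -0.064   0.045 ]
 [ 0.6695 -0.1192  0.045 ]
 [ 0.6489 -0.0635  0.095 ]
 [ 0.6676 -0.1184  0.095 ]] 0.058280757902682064 0.05801056550175573
(array([ 0.7814, -0.0295,  0.225 ]), np.float64(0.0032827263800698026))
(array([ 0.7904, -0.0735,  0.226 ]), np.float64(0.0023977602394828807))
(array([ 0.832 , -0.0878,  0.0022]), np.float64(0.0003692421128039327))
(array([ 0.6693, -0.1183,  0.0455]), np.float64(0.002006752331794015))
(array([ 0.6167, -0.0729,  0.1815]), np.float64(0.0015128733355268945))
(array([ 0.6123, -0.0998,  0.1738]), np.float64(0.033369308821465334))
perp yaw 18.863177666879594
perp yaw 18.844859641823888
foot yaw 17.499032428943
```

```bash
python3 -m creep '[{"gripper":0.09,"offset":[0.04,-0.01,0.01],"twist":-0.14},{"gripper":0.09,"offset":[0.08,-0.02,0.02],"twist":-0.28},{"gripper":0.09,"offset":[0.12,-0.03,0.03],"twist":-0.42},{"gripper":0.09,"offset":[0.16,-0.04,0.04],"twist":-0.56},{"gripper":0.09,"offset":[0.2,-0.05,0.05],"twist":-0.7}]' 40
```

```text
clock: 0.6
tcp_pos: [0.4742, 0.2014, 0.1761]
orientation: [-180.0, -0.0, 130.4]
force: [1.6, -0.3, -0.3]
width: 0.0899
grasp_force: 0.0
```

```bash
python3 -m creep '[{"gripper":0.09,"offset":[0.03,0.025,0.01],"twist":-0.14},{"gripper":0.09,"offset":[0.06,0.05,0.02],"twist":-0.28},{"gripper":0.09,"offset":[0.09,0.075,0.03],"twist":-0.42},{"gripper":0.09,"offset":[0.107,0.09,0.03],"twist":-0.56},{"gripper":0.09,"offset":[0.107,0.09,0.03],"twist":-0.67}]'
python3 - <<'E'
from station import *
import cv2,pickle
o=get_obs();print(o["tcp_pos"],o["orientation"]);cv2.imwrite("pics/w1.png",camera("wrist"));pickle.dump(o,open("o1.pkl","wb"))
E
```

```text
clock: 1.1
tcp_pos: [0.474, 0.3427, 0.1456]
orientation: [-180.0, -0.1, 169.0]
force: [-0.7, -0.7, 0.4]
width: 0.0898
grasp_force: 0.0
[0.47402297 0.34266914 0.14559544] [-1.79994062e+02 -6.51851855e-02  1.68990199e+02]
```

View pics/w1.png

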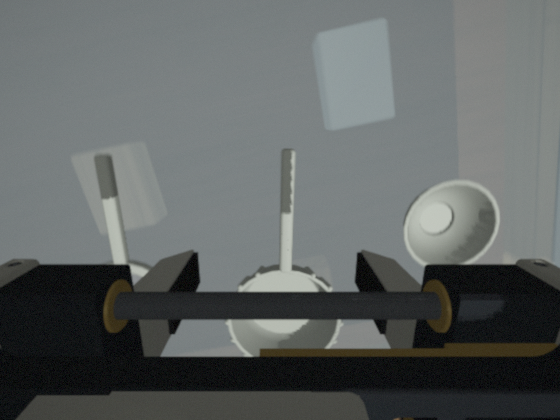

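The wrist view shows the handle from its end at (288,150) to the rim at (286,268). The bowl spans (228,320) to (341,320), the mirror handle is at the left (110,200), and the handleless bowl is at the right (450,225).

```bash
python3 - <<'E'
from h import *
import pickle
np.set_printoptions(precision=4,suppress=True)
C=cam("wrist",pickle.load(open("o1.pkl","rb")))
e,b,l,r=[onz(C,p,.041) for p in((288,149),(286,268),(228,320),(341,320))]
print(e,b,l,r,np.linalg.norm(e-b),np.linalg.norm(l-r))
d=b-e;print("yaw",np.degrees(np.arctan2(d[1],d[0])), "bowl mid",(l+r)/2, "from mid",np.linalg.norm((l+r)/2-e))
print("mirror handle",onz(C,(105,158),.01),onz(C,(120,260),.01))
E
```

```text
[0.4188 0.3629 0.041 ] [0.5283 0.3409 0.041 ] [0.5741 0.2726 0.041 ] [0.596  0.3851 0.041 ] 0.11164802322608784 0.11453373103970904
yaw -11.366133159289364 bowl mid [0.5851 0.3289 0.041 ] from mid 0.1697215682525579
mirror handle [0.3962 0.1896 0.01  ] [0.5009 0.1676 0.01  ]
```

```bash
python3 -m creep '[{"gripper":0.09,"offset":[0.001,0.005,0.03],"twist":0},{"gripper":0.09,"offset":[0.002,0.009,0.07],"twist":0},{"gripper":0.09,"offset":[0.002,0.009,0.11],"twist":0},{"gripper":0.09,"offset":[0.002,0.009,0.133],"twist":0},{"gripper":0.09,"offset":[0.002,0.009,0.133],"twist":0}]'
python3 -m creep '[{"gripper":0.03,"offset":[0,0,0],"twist":0},{"gripper":0.0,"offset":[0,0,0],"twist":0},{"gripper":0.0,"offset":[0,0,0],"twist":0},{"gripper":0.0,"offset":[0,0,0],"twist":0},{"gripper":0.0,"offset":[0,0,0],"twist":0}]' 40
```

```text
clock: 1.65
tcp_pos: [0.4724, 0.3473, 0.0101]
orientation: [-179.7, -0.3, 168.4]
force: [0.3, 1.0, -0.2]
width: 0.0901
grasp_force: 0.0
clock: 2.15
tcp_pos: [0.4751, 0.3492, 0.0145]
orientation: [180.0, 0.1, 168.5]
force: [-0.6, -0.0, 0.8]
width: 0.0546
grasp_force: 0.0
```

```bash
python3 -m creep '[{"gripper":0.0,"offset":[0,0,0],"twist":0},{"gripper":0.0,"offset":[0,0,0],"twist":0},{"gripper":0.0,"offset":[0,0,0],"twist":0},{"gripper":0.0,"offset":[0,0,0],"twist":0},{"gripper":0.0,"offset":[0,0,0],"twist":0}]' 40
python3 -m creep '[{"gripper":0.0,"offset":[0,0,0],"twist":0},{"gripper":0.0,"offset":[0,0,0],"twist":0},{"gripper":0.0,"offset":[0,0,0],"twist":0},{"gripper":0.0,"offset":[0,0,0],"twist":0},{"gripper":0.0,"offset":[0,0,0],"twist":0}]' 40
```

```text
clock: 2.65
tcp_pos: [0.4747, 0.349, 0.0137]
orientation: [-180.0, -0.0, 168.5]
force: [-1.0, 0.3, 0.7]
width: 0.0145
grasp_force: 0.0
clock: 3.15
tcp_pos: [0.4748, 0.3491, 0.0137]
orientation: [-180.0, 0.0, 168.5]
force: [0.0, 0.6, -0.2]
width: 0.0117
grasp_force: 40.0
```

```bash
python3 -m creep '[{"gripper":0.0,"offset":[0,0,-0.02],"twist":0},{"gripper":0.0,"offset":[0,0,-0.04],"twist":0},{"gripper":0.0,"offset":[-0.004,-0.02,-0.04],"twist":0},{"gripper":0.0,"offset":[-0.01,-0.05,-0.04],"twist":0},{"gripper":0.0,"offset":[-0.015,-0.09,-0.04],"twist":0}]' 40
python3 -m creep '[{"gripper":0.0,"offset":[-0.006,-0.04,0],"twist":0},{"gripper":0.0,"offset":[-0.012,-0.08,0],"twist":0},{"gripper":0.0,"offset":[-0.02,-0.12,0],"twist":0},{"gripper":0.0,"offset":[-0.03,-0.16,0],"twist":0},{"gripper":0.0,"offset":[-0.04,-0.2,0],"twist":0}]' 40
python3 -m creep '[{"gripper":0.0,"offset":[-0.004,-0.04,0],"twist":-0.1},{"gripper":0.0,"offset":[-0.008,-0.08,0],"twist":-0.2},{"gripper":0.0,"offset":[-0.012,-0.11,0],"twist":-0.3},{"gripper":0.0,"offset":[-0.016,-0.13,0],"twist":-0.42},{"gripper":0.0,"offset":[-0.02,-0.15,0],"twist":-0.515}]' 40

```

```text
clock: 3.65
tcp_pos: [0.4716, 0.2579, 0.0539]
orientation: [180.0, 0.1, 168.6]
force: [-0.0, -0.8, -0.2]
width: 0.0115
grasp_force: 40.0
clock: 4.15
tcp_pos: [0.4705, 0.0524, 0.0538]
orientation: [-180.0, 0.0, 168.5]
force: [0.9, -0.7, -1.6]
width: 0.0116
grasp_force: 40.0
clock: 4.65
tcp_pos: [0.4602, -0.0984, 0.0538]
orientation: [180.0, -0.0, -161.8]
force: [0.7, 0.8, -1.9]
width: 0.0117
grasp_force: 40.0
```

```bash
python3 -m creep '[{"gripper":0.0,"offset":[0.01,-0.015,0],"twist":0},{"gripper":0.0,"offset":[0.018,-0.03,0],"twist":0},{"gripper":0.0,"offset":[0.027,-0.045,0],"twist":0},{"gripper":0.0,"offset":[0.027,-0.054,0],"twist":0},{"gripper":0.0,"offset":[0.027,-0.054,0],"twist":0}]' 40
python3 - <<'E'
from station import *
import cv2,numpy as np
o=get_obs();print(o["tcp_pos"],o["orientation"]);a=camera("scene");b=camera("side");cv2.imwrite("pics/s2.png",a);cv2.imwrite("pics/d2.png",b)
c=np.hstack([cv2.resize(a[180:340,120:340],None,fx=1.8,fy=1.8),cv2.resize(b[150:310,210:430],None,fx=1.8,fy=1.8)]);cv2.imwrite("pics/z2.png",cv2.convertScaleAbs(c,alpha=1.3,beta=10));print(c.shape)
E
```

```text
clock: 5.15
tcp_pos: [0.4521, -0.1577, 0.0538]
orientation: [-180.0, 0.0, -162.1]
force: [0.1, -0.6, -1.1]
width: 0.0119
grasp_force: 40.0
[ 0.45213034 -0.15771492  0.05384892] [-1.79955385e+02  4.50924502e-02 -1.62082429e+02]
(288, 792, 3)
```

View pics/z2.png

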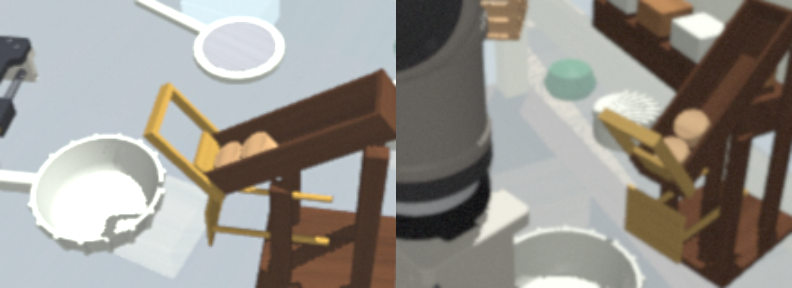

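The dish is held level. In the scene crop its rim centre is near (97,187), which is full-image (174,284), and the paddle's lower near corner is at (212,243).

```bash
python3 - <<'E'
from h import *
np.set_printoptions(precision=4,suppress=True)
C=cam("scene");S=lambda x,y:(120+x/1.8,180+y/1.8)
O=np.array([.663,-.0905]);a=np.radians(18);R=np.array([[np.cos(a),np.sin(a)],[-np.sin(a),np.cos(a)]])
for n,p,z in(("rimL",(30,190),.081),("rimR",(163,185),.081),("top",(100,136),.081),("bot",(97,243),.081),("padlow",(212,243),.045)):
    q=onz(C,S(*p),z);print(n,q,R@(q[:2]-O))
o=get_obs();print("tcp in disp",R@(o["tcp_pos"][:2]-O))
E
```

```text
rimL [ 0.5117 -0.1531  0.081 ] [-0.1633 -0.0128]
rimR [ 0.6148 -0.1001  0.081 ] [-0.0488  0.0057]
top [ 0.5315 -0.0761  0.081 ] [-0.1206  0.0543]
bot [ 0.5961 -0.1731  0.081 ] [-0.0891 -0.0579]
padlow [ 0.6691 -0.1144  0.045 ] [-0.0016 -0.0246]
tcp in disp [-0.2214  0.0027]
```

```bash
python3 -m creep '[{"gripper":0.0,"offset":[-0.015,0,0],"twist":0},{"gripper":0.0,"offset":[-0.03,0,0],"twist":0},{"gripper":0.0,"offset":[-0.04,0,0],"twist":0},{"gripper":0.0,"offset":[-0.04,0,0],"twist":0},{"gripper":0.0,"offset":[-0.04,0,0],"twist":0}]' 40
python3 -m creep '[{"gripper":0.0,"offset":[-0.01,0,0],"twist":0},{"gripper":0.0,"offset":[-0.02,0,0],"twist":0},{"gripper":0.0,"offset":[-0.03,0,0],"twist":0},{"gripper":0.0,"offset":[-0.03,0,0],"twist":0},{"gripper":0.0,"offset":[-0.03,0,0],"twist":0}]' 40
python3 -m creep '[{"gripper":0.0,"offset":[0,0,0],"twist":0},{"gripper":0.0,"offset":[0,0,0],"twist":0},{"gripper":0.0,"offset":[0,0,0],"twist":0},{"gripper":0.0,"offset":[0,0,0],"twist":0},{"gripper":0.0,"offset":[0,0,0],"twist":0}]' 40
python3 - <<'E'
from station import *
import cv2,numpy as np
a=camera("scene");b=camera("side")
c=np.hstack([cv2.resize(a[180:340,120:340],None,fx=1.8,fy=1.8),cv2.resize(b[150:310,210:430],None,fx=1.8,fy=1.8)]);cv2.imwrite("pics/z3.png",cv2.convertScaleAbs(c,alpha=1.3,beta=10));print(c.shape)
E
```

```text
clock: 5.75
tcp_pos: [0.4891, -0.1438, 0.0535]
orientation: [180.0, -0.0, -161.9]
force: [0.9, 0.0, -1.0]
width: 0.0119
grasp_force: 40.0
clock: 6.25
tcp_pos: [0.5178, -0.1349, 0.0534]
orientation: [180.0, -0.1, -162.0]
force: [-2.0, 0.4, -2.7]
width: 0.0117
grasp_force: 40.0
clock: 6.75
tcp_pos: [0.5179, -0.1352, 0.0537]
orientation: [180.0, -0.0, -162.0]
force: [-2.1, -0.9, -2.7]
width: 0.0116
grasp_force: 40.0
(288, 792, 3)
```

View pics/z3.png

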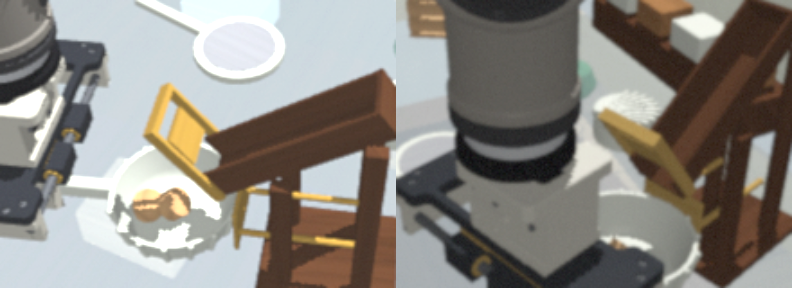

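Both charms now lie in the dish, at (148,205) and (178,203) in the scene crop, and the chute is empty. Next I back the dish off and lower it.

```bash
python3 -m creep '[{"gripper":0.0,"offset":[0.008,0,0],"twist":0},{"gripper":0.0,"offset":[0.023,0,0],"twist":0},{"gripper":0.0,"offset":[0.04,0,0],"twist":0},{"gripper":0.0,"offset":[0.06,0,0],"twist":0},{"gripper":0.0,"offset":[0.08,0,0],"twist":0}]' 40
python3 -m creep '[{"gripper":0.0,"offset":[0.02,0,0],"twist":0},{"gripper":0.0,"offset":[0.035,0,0],"twist":0},{"gripper":0.0,"offset":[0.045,0,0],"twist":0},{"gripper":0.0,"offset":[0.05,0,0],"twist":0},{"gripper":0.0,"offset":[0.05,0,0],"twist":0}]' 40
python3 -m creep '[{"gripper":0.0,"offset":[0,0,0.01],"twist":0},{"gripper":0.0,"offset":[0,0,0.02],"twist":0},{"gripper":0.0,"offset":[0,0,0.03],"twist":0},{"gripper":0.0,"offset":[0,0,0.036],"twist":0},{"gripper":0.0,"offset":[0,0,0.038],"twist":0}]' 40
python3 -m creep '[{"gripper":0.0,"offset":[0,0,0.001],"twist":0},{"gripper":0.0,"offset":[0,0,0.002],"twist":0},{"gripper":0.0,"offset":[0,0,0.002],"twist":0},{"gripper":0.0,"offset":[0,0,0.002],"twist":0},{"gripper":0.0,"offset":[0,0,0.002],"twist":0}]' 40
```

```text
clock: 7.35
tcp_pos: [0.4419, -0.1604, 0.0542]
orientation: [-179.9, 0.1, -162.0]
force: [0.4, -0.2, -0.5]
width: 0.0114
grasp_force: 40.0
clock: 7.85
tcp_pos: [0.3945, -0.1757, 0.054]
orientation: [-180.0, 0.0, -162.0]
force: [-0.9, -0.3, -2.6]
width: 0.0119
grasp_force: 40.0
clock: 8.35
tcp_pos: [0.394, -0.1749, 0.0146]
orientation: [179.9, -0.1, -162.0]
force: [-0.2, -0.3, -0.8]
width: 0.0121
grasp_force: 40.0
clock: 8.85
tcp_pos: [0.3946, -0.1754, 0.014]
orientation: [-180.0, 0.0, -162.0]
force: [0.4, 0.3, -0.8]
width: 0.0119
grasp_force: 40.0
```

```bash
python3 -m creep '[{"gripper":0.02,"offset":[0,0,0],"twist":0},{"gripper":0.03,"offset":[0,0,0],"twist":0},{"gripper":0.05,"offset":[0,0,0],"twist":0},{"gripper":0.07,"offset":[0,0,0],"twist":0},{"gripper":0.07,"offset":[0,0,0],"twist":0}]'
python3 -m creep '[{"gripper":0.07,"offset":[0,0,0],"twist":0},{"gripper":0.07,"offset":[0,0,-0.01],"twist":0},{"gripper":0.07,"offset":[0,0,-0.04],"twist":0},{"gripper":0.07,"offset":[0,0,-0.08],"twist":0},{"gripper":0.07,"offset":[0,0,-0.11],"twist":0}]'
python3 -m creep '[{"gripper":0.07,"offset":[0,0,-0.02],"twist":0},{"gripper":0.07,"offset":[0,0,-0.03],"twist":0},{"gripper":0.07,"offset":[0,0,-0.03],"twist":0},{"gripper":0.07,"offset":[0,0,-0.03],"twist":0},{"gripper":0.07,"offset":[0,0,-0.03],"twist":0}]'
python3 - <<'E'
from station import *
import cv2
cv2.imwrite("pics/s4.png",camera("scene"))
E
```

```text
clock: 9.35
tcp_pos: [0.3945, -0.1753, 0.0138]
orientation: [-180.0, 0.0, -162.0]
force: [0.2, -0.6, -0.4]
width: 0.0472
grasp_force: 0.0
clock: 9.85
tcp_pos: [0.3947, -0.1754, 0.1263]
orientation: [-179.9, 0.1, -162.0]
force: [0.9, 0.8, 0.0]
width: 0.0695
grasp_force: 0.0
clock: 10.35
tcp_pos: [0.3938, -0.1749, 0.1526]
orientation: [179.9, -0.1, -162.0]
force: [-0.2, -0.5, -0.2]
width: 0.0699
grasp_force: 0.0
```

View pics/s4.png

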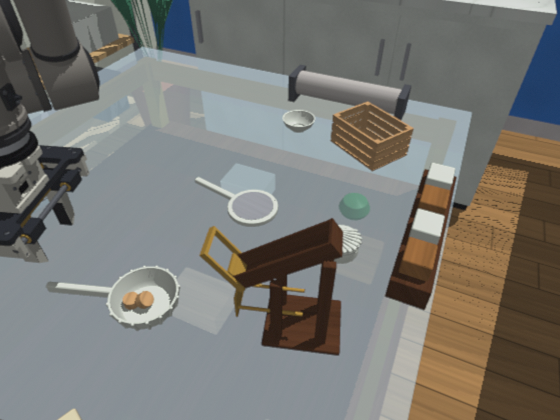

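The dish stands upright at (143,296) with both charms in it at (130,300) and (147,299). The gripper is clear of it, and the paddle has returned.

```bash
python3 -c "from station import *; print(job_done())"
```

```text
the job is handed in; nothing more can be done
None
```

I handed the job in at about 10 s on the robot clock: the last picture shows the dish upright on the open counter, about 0.17 m from the lip by my reckoning, with both charms in it and the gripper clear; the station gave no verdict.

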